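Shut the loaded incubator, silence its alarm and restart its gas purge

TASK

One of the two bench incubators has just been loaded and its lid is still open, so its alarm lamp is red. With the tips of the closed fingers, gripping nothing, push that lid down until it is fully shut, then press its yellow alarm-silence key, and then press its green gas-purge key, pushing each key all the way in for a moment and letting it come up again. Press no other key, leave the other incubator as it is, and do not pick up or shift the dishes or anything else on the bench.

Things in the scene. Friction and masses are not known exactly. Their poses are not given: they have to be found in the camera images.
- lid_open_hinge (a point): On the hinge axis of lid_open, mid-width: 145 mm behind inc_open's origin, 116 mm above the bench. The axis runs along the incubator's y.
- lid_open_pad (a point): Centre of the dark press pad (26 x 120 mm) on the lid's outer (top) face near its free front edge; it turns with the lid. Shut, it is 172 mm in front of the hinge axis and 24 mm above it. The lid is a slab 195 mm long from the hinge, 204 wide, 23 thick, with a finger tab 9 mm ahead of its front edge. The point's z is the lid's outward normal.
- inc_open: Bench incubator to be worked on, fixed: lid open at the start, lamp on its deck red (it stays red for minutes, until the gas recovers). 330 mm deep (x), 210 wide (y), 140 high when shut. Origin: centre of footprint on the bench; x points from the deck to the hinge, z up. Slate control deck = front 110 mm, 85 mm high; behind it the white chamber, rim 116 high, floor 81.
- lid_open (a joint): Lid hinge of inc_open, rad: 0 = fully shut on its seal (hard stop), positive = open; 0.55 to 0.85 at the start, most 1.1. Stiff friction hinge, no spring and no catch: the lid stays wherever it is left; about 3 to 6 N down on its pad moves it.
- yellow_open (a joint): Travel of the yellow key (alarm silence) of inc_open, m: 0 = up, 0.005 = fully in. Spring return, 1.5 N to start and 4.5 N fully in; it registers in the last 1.5 mm when held for 0.1 s.
- yellow_open_top (a point): Centre of the top face of the yellow key (alarm silence), left (+y) on the deck of inc_open; cap 24 x 30 mm, top 96 mm above the bench (11 mm above the deck), pressed straight down; moves with the key. Neighbouring keys are 60 mm apart, centre to centre.
- blue_open (a joint): Travel of the blue key (set-point menu) of inc_open, m: 0 = up, 0.005 = fully in. Spring return, 1.5 N to start and 4.5 N fully in; it registers in the last 1.5 mm when held for 0.1 s.
- blue_open_top (a point): Centre of the top face of the blue key (set-point menu), middle on the deck of inc_open; cap 24 x 30 mm, top 96 mm above the bench (11 mm above the deck), pressed straight down; moves with the key. Neighbouring keys are 60 mm apart, centre to centre.
- green_open (a joint): Travel of the green key (gas purge) of inc_open, m: 0 = up, 0.005 = fully in. Spring return, 1.5 N to start and 4.5 N fully in; it registers in the last 1.5 mm when held for 0.1 s.
- green_open_top (a point): Centre of the top face of the green key (gas purge), right (-y) on the deck of inc_open; cap 24 x 30 mm, top 96 mm above the bench (11 mm above the deck), pressed straight down; moves with the key. Neighbouring keys are 60 mm apart, centre to centre.
- inc_shut: The other incubator, same make and size and same frame, lid shut, lamp green: leave alone. The two stand side by side and may have changed places. Key tops, as on inc_open, are 125 mm in front of the origin (x -0.125) and 96 mm high: yellow at y +60 mm, blue at 0, green at y -60 mm.
- lid_shut (a joint): Lid hinge of inc_shut, rad, likewise: 0 = fully shut, as it is at the start and must remain.
- yellow_shut (a joint): Travel of the yellow key (alarm silence) of inc_shut, m: 0 = up, 0.005 = fully in. Spring return, 1.5 N to start and 4.5 N fully in; it registers in the last 1.5 mm when held for 0.1 s.
- blue_shut (a joint): Travel of the blue key (set-point menu) of inc_shut, m: 0 = up, 0.005 = fully in. Spring return, 1.5 N to start and 4.5 N fully in; it registers in the last 1.5 mm when held for 0.1 s.
- green_shut (a joint): Travel of the green key (gas purge) of inc_shut, m: 0 = up, 0.005 = fully in. Spring return, 1.5 N to start and 4.5 N fully in; it registers in the last 1.5 mm when held for 0.1 s.
- dish_in: Covered culture dish, 60 mm across, 16 high, pink centre, lying on the warm plate inside the open incubator; origin centre of underside. Loose.
- dish_top: Covered culture dish, 60 mm across, 16 high, lying on the shut incubator's lid; origin centre of underside. Loose.
- media: Amber bottle with blue cap, 46 mm across, 105 high, in front of the incubators; origin centre of underside. Loose.
- pens: Yellow pen cup with pens, 68 mm across, 150 high; origin centre of underside. Loose.
- puck: Navy-blue disc, 100 mm across, with a steel post, 55 high over all; origin centre of underside. Loose.
- rack: White tube rack with capped tubes, 75 x 150 x 84 high; origin centre of underside. Loose.
- tips: Pipette-tip box, blue with a pale lid, 87 x 127 x 67 high; origin centre of underside. Loose.
- timer: White lab timer lying flat, 62 x 62 x 18; origin centre of underside. Loose.

How it is judged (in metres and radians):
On the way, in this order (a step that is already met when the one before it is completed fails the run):
1. the open lid is pushed fully shut (value of joint lid_open below 0.025 rad), for 0.2 s.
2. with the lid shut, the yellow key of the same incubator is pressed in (value of joint yellow_open above 0.0035 m and value of joint lid_open below 0.025 rad), for 0.1 s.
3. after the yellow key has come up, the green key of the same incubator is pressed in (value of joint green_open above 0.0035 m and value of joint yellow_open below 0.001 m and value of joint lid_open below 0.025 rad), for 0.1 s.
At the end, for the whole second after the job is handed in: Both lids fully shut (within 0.025 rad, about 4 mm at the front edge), every key up again, and dishes, bottle, cup, disc, rack, tip box and timer at rest within 30 mm of where they stood (value of joint each of lid_open, lid_shut below 0.025 rad and value of joint each of yellow_open, blue_open, green_open, yellow_shut, blue_shut, green_shut below 0.001 m and distance of each of dish_in, dish_top, media, pens, puck, rack, tips, timer from where it was at the start of the episode below 0.03 m and linear speed of each of dish_in, dish_top, media, pens, puck, rack, tips, timer below 0.02 m/s); the robot touches nothing.
It fails at once if the yellow or green key is pressed while the lid is still open, or both are pressed together ((value of joint lid_open above 0.06 rad and value of joint any of yellow_open, green_open above 0.0025 m) or value of joint each of yellow_open, green_open above 0.0025 m).
It fails at once if the incubator is pushed with the arm or the gripper's body instead of the fingers (contact force between the arm and inc_open above 5 N).
It fails at once if a blue key or a key of the other incubator is pressed (value of joint any of blue_open, yellow_shut, blue_shut, green_shut above 0.0025 m).
It fails at once if the other incubator's lid is opened, or the open lid is lifted farther open (value of joint lid_shut above 0.06 rad or value of joint lid_open above 0.95 rad).
It fails at once if something on the bench or in the incubator is lifted, tipped or shifted (distance of any of dish_in, dish_top, media, pens, puck, rack, tips, timer from where it was at the start of the episode above 0.03 m or angle between any of dish_in, dish_top, media, pens, puck, rack, tips, timer's own z axis and vertical above 0.35 rad).
It also fails if it takes over 48 s, if anything falls off the work surface, if the arm or the gripper's body presses on something with over 40 N, if the wrist force passes 120 N, or if a joint passes its speed limit or range.

ROBOT

A 7-joint arm with a two-finger parallel gripper is mounted at the origin on the work surface. World frame = base frame: x ahead of the robot, y to its left, z up, the work surface at z = 0. Lengths are in m, angles in degrees, forces in N, time in s.
With the tool pointing down it reaches from about 0.35 to 0.9 m from the base axis. Payload 19.9 kg.
Tool frame: the origin (TCP) lies midway between the tips of the shut fingers; the grasp point (between the pads) lies 19 mm behind it; z points along the fingers, x is the direction in which the jaws open and shut, and the axes are right-handed (so a half turn about z gives the same grasp; the last joint's range is limited). The gripper opens to 85 mm and grips with 20 to 120 N. Pads are 22 mm wide; open, the fingers measure 114 mm over their backs; the gripper's body (76 mm by 85 mm) begins 54 mm behind the grasp point. The pads swing forward as they close: fully open they stand 13 mm farther back than shut.
Start: joints at [-69.528, 23.915, -0.59, 92.452, 0.269, 63.638, -3.037], TCP at [0.243, 0.576, 0.231] pointing down, gripper open.
Joint ranges: [-161.28, 161.28], [-22.2, 115.67], [-73.04, 71.86], [3.21, 147.25], [-68.34, 248.33], [10.77, 114.83], [-161.83, 161.83]. Speed limits (degrees/s): [108.29, 108.29, 136.94, 136.94, 172.46, 172.46, 172.46].

INTERFACE

Orientations are given as a 3x3 rotation matrix whose columns are the frame's x, y, z axes.
In Python, from plant import r, imaging gives the robot as it stands.
- The arm moves only by the shell command python3 -m handwheel 'ROWS' [OPENING] [FORCE]. ROWS is text: rows parted by semicolons, each of 6 numbers parted by spaces: the shift along the world's x, y, z each as a share of 800 mm, from -1 to 1, then the turn, a rotation vector about the world's x, y, z each as a share of 180 degrees, from -1 to 1. A call has 1 to 12 rows; each row is the pose to reach, as a shift and turn from the pose measured when the call began, turning the shorter way round; what a row does not reach only later rows make up. A row lasts 1/12 s, in which the tool goes at most 41.7 mm and 7.16 degrees, less where a joint would pass 70% of its speed; a pose out of reach is approached as far as the arm can. A call with a number of a shift or a turn outside -1 to 1 is refused whole. A call with a gripper value outside its range is refused whole. OPENING is the gripper command: -1 is fully open, 1 is shut, values between are in proportion, set as the call begins (- or left out, the last holds). The fingers move at their own pace and stop on an object; FORCE is the grip in N (left out, the last holds). Time passes only in rows, so rows that repeat a pose let the fingers close. It gives the time, the measured TCP pose, the force and the opening at its end, in the units of the state.
- r.sense(): the state, without advancing time (a new reading comes with each control period).
- imaging.read_camera(name): name is "scene" or "top" or "wrist"; returns the picture (420x560x3 uint8, blue, green, red); there is no depth.
- imaging.get_calibration(name): a dict with "fov_y" (degrees; the focal length in pixels is half the picture's height over the tangent of half this angle, whatever the lens; pixels are square), "cx", "cy" (the principal point, pixels), "origin" and "attitude" of the camera in the world. Camera axes: x right, y down, z forward; pixel columns grow to the right and rows downward; lengths in m; the calibration is good to about 2 mm. A picture is of the moment at which its call begins: read the wrist's pose just before it. get_calibration takes no time and is no camera call; for the wrist camera it gives the pose at the moment of the call.
- r.finish_job(): hands the job in, once; it reports no verdict.
The state is a dict: "time_s": time; "qpos": joint angles; "dq": joint speeds; "joint_efforts": joint torques, N m; "ee_pos": TCP position; "tool_rot": TCP orientation; "ft_force": force on the tool from outside, world axes, zero at the start; "moment": the same for the moment, N m; "width": finger opening in m.
Only numpy, scipy, OpenCV 4.12 (cv2) and the standard library are available. Lean on these libraries where they do the work, as an engineer would, in place of code of your own. Each camera call takes 0.05 s, during which the arm holds its last target.

## Working session

There is one attempt and no reset: what is moved stays moved. The work goes in short steps, Python scripts to look and compute and a shell command to move; the robot and the scene stay as the last step left them, time stands still between calls to the robot, and variables do not carry over. Pictures are saved under pics/ and viewed, and the job is handed in when it is done.

```bash
mkdir -p pics; ls
python3 - <<'E'
from plant import r, imaging
import cv2
for n in("scene","top","wrist"):
    c=imaging.get_calibration(n);print(n,c)
    cv2.imwrite(f"pics/{n}0.png",imaging.read_camera(n))
s=r.sense();print(s)
E
```

```text
pics
scene {'fov_y': 50.90630705792106, 'cx': 278.1324567181739, 'cy': 212.23004572449315, 'origin': array([ 0.91882609, -0.98140092,  0.92631881]), 'attitude': array([[ 0.93289574,  0.2236542 , -0.28228413],
       [ 0.36009897, -0.56652082,  0.74120368],
       [ 0.00585348, -0.79311598, -0.60904251]])}
top {'fov_y': 48.88223451922658, 'cx': 285.68454443984285, 'cy': 210.75079961497377, 'origin': array([0.38473809, 0.02083515, 1.52166724]), 'attitude': array([[-0.01635959, -0.99477835,  0.10073923],
       [-0.99971268,  0.01450849, -0.01908059],
       [ 0.01751939, -0.10102244, -0.99472988]])}
wrist {'fov_y': 66.60937231458375, 'cx': 279.3562333705871, 'cy': 207.09880944705927, 'origin': array([0.18137801, 0.6021681 , 0.37460847]), 'attitude': array([[ 3.88720124e-01,  8.89254809e-01,  2.41086188e-01],
       [ 9.21355772e-01, -3.75047793e-01, -1.02189497e-01],
       [-4.53658815e-04,  2.61849265e-01, -9.65108676e-01]])}
{'time_s': 0.15, 'qpos': array([-69.52809251,  23.94183706,  -0.59003629,  92.47624004,
         0.26821791,  63.63802346,  -3.03721019]), 'dq': array([ 0.05137769, -0.05356348, -0.01560604, -0.02985267, -0.00706076,
       -0.09844982,  0.00222546]), 'joint_efforts': array([ 4.33949708e-04, -8.64735317e+01,  6.79016802e-01, -4.35053408e+01,
        1.91634701e-02,  5.72288540e-03,  4.20113864e-06]), 'ee_pos': array([0.24260043, 0.57571476, 0.23079596]), 'tool_rot': array([[ 3.88328079e-01,  9.21521137e-01, -3.11065473e-04],
       [ 9.21520697e-01, -3.88328199e-01, -9.03162729e-04],
       [-9.53079039e-04,  6.40701763e-05, -9.99999544e-01]]), 'ft_force': array([-0.55663754, -1.02489419, -0.3106588 ]), 'moment': array([ 0.00611189, -0.03264868,  0.01545516]), 'width': 0.08545556653991852}
```

View pics/scene0.png

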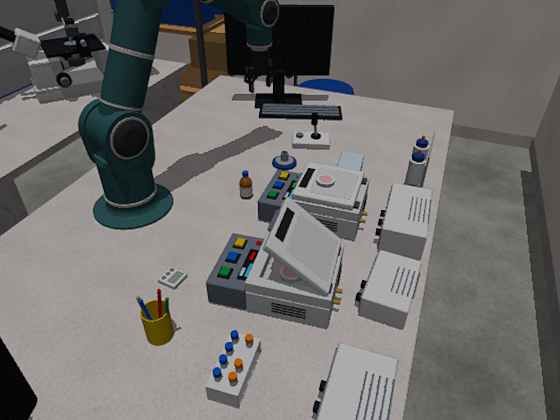

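View pics/top0.png

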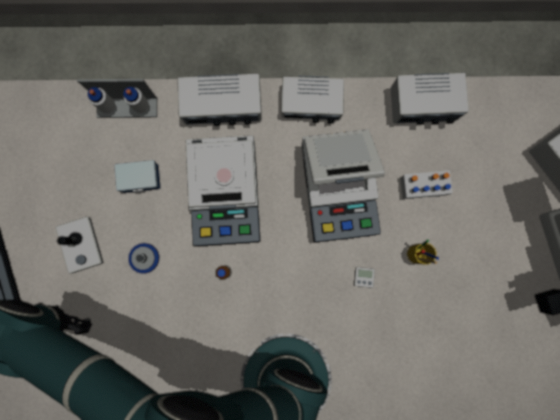

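View pics/wrist0.png

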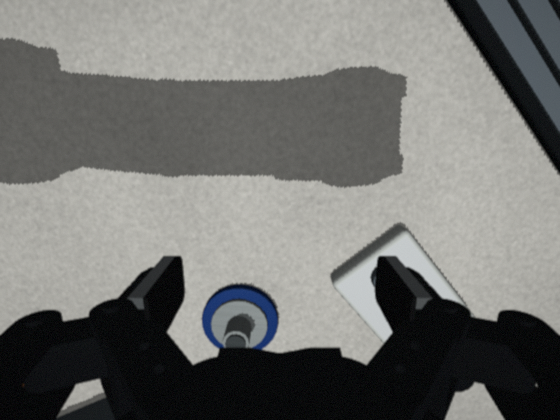

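The lamp is red on the right-hand incubator in the top view, around (343,190), and its lid is up. I'll enlarge that area to measure it.

Run:
```python
import cv2
a=cv2.imread("pics/top0.png");cv2.imwrite("pics/top0c.png",cv2.resize(a[120:250,290:400],None,fx=5,fy=4.6*5/4.6*0.9,interpolation=cv2.INTER_CUBIC)[:600])
a=cv2.imread("pics/scene0.png");cv2.imwrite("pics/scene0c.png",cv2.resize(a[190:330,200:360],None,fx=4,fy=4,interpolation=cv2.INTER_CUBIC))
```

```text
(no output)
```

View pics/top0c.png

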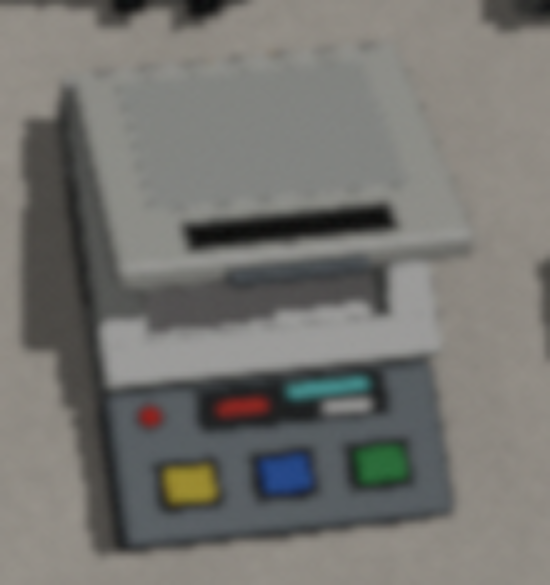

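View pics/scene0c.png

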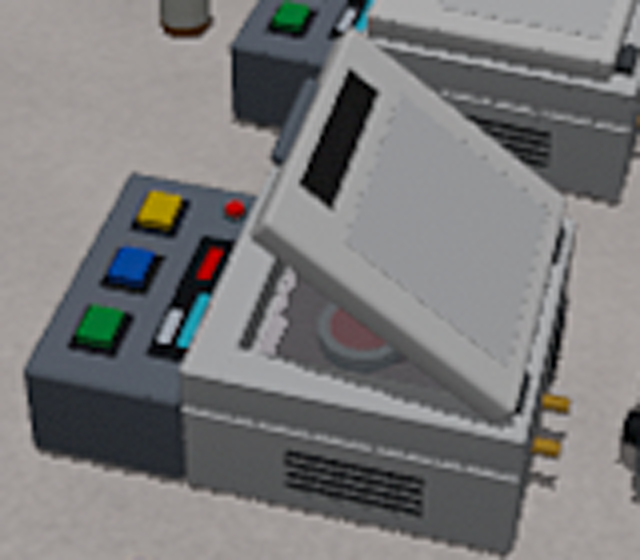

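```bash
cat > h.py <<'E'
from plant import r, imaging
import numpy as np
from scipy.optimize import least_squares
def proj(n,P):
    c=imaging.get_calibration(n);f=210/np.tan(np.radians(c['fov_y']/2))
    q=(np.atleast_2d(P)-c['origin'])@c['attitude']
    return np.c_[c['cx']+f*q[:,0]/q[:,2],c['cy']+f*q[:,1]/q[:,2]]
def pts(p,local):
    x,y,a=p[:3];c,s=np.cos(a),np.sin(a)
    R=np.array([[c,-s,0],[s,c,0],[0,0,1]])
    return np.atleast_2d(local)@R.T+[x,y,0]
def pad(th,u=.172,v=.024,y=0):
    return [.145-u*np.cos(th)+(-v*np.sin(th))*-1, y, .116+u*np.sin(th)+v*np.cos(th)]
def loc(p):
    return np.array([[-.125,.06,.096],[-.125,0,.096],[-.125,-.06,.096],pad(p[3]),pad(p[3],.172,.024,.06),pad(p[3],.172,.024,-.06)])
E
python3 - <<'E'
from h import *
def T(x,y):return [(x+.5)/5+290-.5,(y+.5)/4.5+120-.5]
def S(x,y):return [(x+.5)/4+200-.5,(y+.5)/4+190-.5]
top=np.array([T(190,484),T(286,474),T(381,464),T(290,227),T(187,237),T(392,217)])
sc=np.array([S(161,208),S(132,264),S(101,325),S(341,138),S(365,79),S(317,197)])
def res(p):
    P=pts(p,loc(p));return np.r_[(proj("top",P)-top).ravel(),(proj("scene",P)-sc).ravel()]
o=least_squares(res,[.6,-.15,0,.7]);p=o.x
print(p,np.round(o.fun.reshape(-1,2),1).tolist());print(pts(p,loc(p)).round(4)); 
# shut pad and free edge during closing
for th in (p[3],.5,.3,.15,0):print(th,pts(p,pad(th)).round(4))
E
```

```text
[ 0.60972712 -0.18244743  0.1080163   0.63220685] [[0.2, -0.9], [0.2, -1.1], [0.3, -1.2], [-0.2, -0.7], [-0.6, -0.4], [0.3, -1.0], [-0.7, -0.8], [-0.5, -0.9], [-0.5, -1.1], [-0.7, -0.5], [-1.0, 0.2], [-0.9, 0.1]]
[[ 0.479  -0.1363  0.096 ]
 [ 0.4855 -0.1959  0.096 ]
 [ 0.4919 -0.2556  0.096 ]
 [ 0.63   -0.1802  0.237 ]
 [ 0.6236 -0.1206  0.237 ]
 [ 0.6365 -0.2399  0.237 ]]
0.6322068487482183 [[ 0.63   -0.1802  0.237 ]]
0.5 [[ 0.6153 -0.1818  0.2195]]
0.3 [[ 0.5976 -0.1838  0.1898]]
0.15 [[ 0.5884 -0.1848  0.1654]]
0 [[ 0.5829 -0.1854  0.14  ]]
```

```bash
python3 -m handwheel '0 0 .15 0 0 0;0 0 .15 0 0 0;0 0 .15 0 0 0;.484 -.945 .15 0 0 -.339;.484 -.945 .15 0 0 -.339;.484 -.945 .15 0 0 -.339;.484 -.945 .15 0 0 -.339;.484 -.945 .15 0 0 -.339;.484 -.945 .15 0 0 -.339;.484 -.945 .15 0 0 -.339;.484 -.945 .15 0 0 -.339;.484 -.945 .15 0 0 -.339' 1 40
```

```text
time_s: 1.15
ee_pos: [0.4139, 0.2399, 0.3509]
tool_rot: [[0.995, 0.1, -0.001], [0.1, -0.995, 0.0], [-0.001, -0.0, -1.0]]
ft_force: [1.4, 0.1, 0.1]
width: 0.0002
```

```bash
python3 -m handwheel '.28 -.525 0 0 0 0;.28 -.525 0 0 0 0;.28 -.525 0 0 0 0;.28 -.525 0 0 0 0;.28 -.525 0 0 0 0;.28 -.525 0 0 0 0;.28 -.525 0 0 0 0;.28 -.525 0 0 0 0;.28 -.525 0 0 0 0;.28 -.525 0 0 0 0;.28 -.525 0 0 0 0;.28 -.525 0 0 0 0'
python3 - <<'E'
from h import *
import cv2
cv2.imwrite("pics/s1.png",imaging.read_camera("scene")[100:330,130:430].repeat(2,0).repeat(2,1));cv2.imwrite("pics/w1.png",imaging.read_camera("wrist"))
s=r.sense();print(s['ee_pos'],s['qpos'],s['ft_force'])
E
```

```text
time_s: 2.15
ee_pos: [0.6384, -0.1849, 0.3499]
tool_rot: [[0.995, 0.096, -0.002], [0.096, -0.995, -0.001], [-0.002, 0.001, -1.0]]
ft_force: [-0.4, 0.3, 0.8]
width: 0.0001
[ 0.63791071 -0.18416768  0.34961689] [-10.9725837   27.09532913  36.6250475   78.21323783 -15.86131541
  79.97745005  30.83225723] [-0.19813084 -0.00744926 -0.6989603 ]
```

View pics/s1.png

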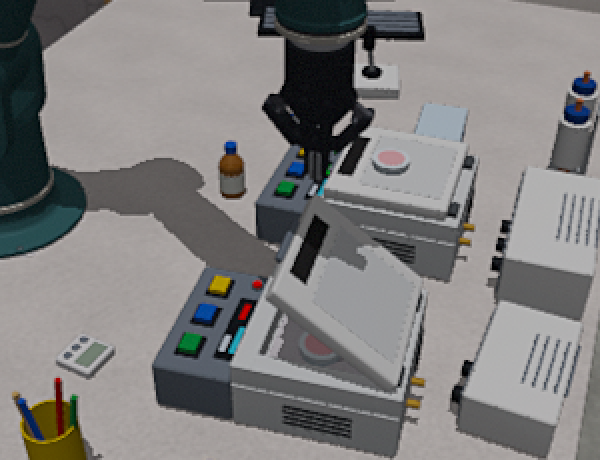

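View pics/w1.png

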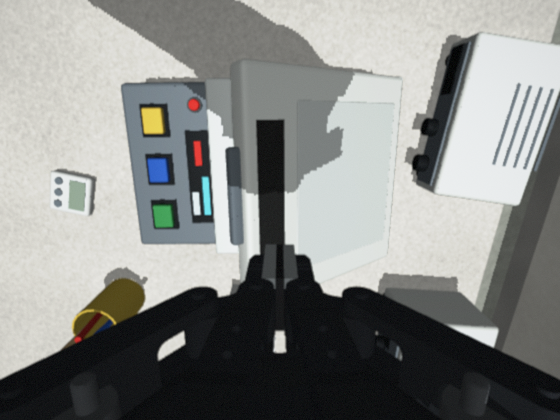

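The wrist view shows the fingers over the pad, with the keys at about (152,121), (157,169) and (163,214). I'll check my fit against these.

Run:
```python
from h import *
p=[.60973,-.18245,.108,.632]
print(proj("wrist",pts(p,loc(p))).round(1))
w=np.array([[152,121],[157,169],[163,214]])
o=least_squares(lambda q:(proj("wrist",pts(q,loc(p)[:3]))-w).ravel(),p[:3]);print(o.x,o.fun.round(1));print(pts(o.x,loc(p)).round(4))
```

```text
[[152.6 123.8]
 [158.2 173.3]
 [163.4 219. ]
 [270.9 198.5]
 [269.3 123.3]
 [272.3 265.1]]
[ 0.60879846 -0.17743148  0.1089921 ] [-0.2 -1.4  0.5  0.3 -0.2  1.3]
[[ 0.478  -0.1314  0.096 ]
 [ 0.4845 -0.191   0.096 ]
 [ 0.4911 -0.2507  0.096 ]
 [ 0.6291 -0.1752  0.237 ]
 [ 0.6226 -0.1156  0.237 ]
 [ 0.6356 -0.2349  0.237 ]]
```

```bash
python3 -m handwheel '0 0 -.04 0 0 0;0 0 -.08 0 0 0;0 0 -.12 0 0 0;0 .004 -.128 0 0 0;0 .004 -.135 0 0 0;-.005 .004 -.142 0 0 0;-.010 .004 -.149 0 0 0;-.015 .004 -.156 0 0 0;-.020 .004 -.163 0 0 0;-.020 .004 -.163 0 0 0'
python3 - <<'E'
from h import *
import cv2
cv2.imwrite("pics/s2.png",imaging.read_camera("scene")[100:330,130:430].repeat(2,0).repeat(2,1))
s=r.sense();print(s['ee_pos'],s['ft_force'])
E
```

```text
time_s: 3.08
ee_pos: [0.621, -0.1813, 0.219]
tool_rot: [[0.996, 0.094, -0.003], [0.094, -0.996, -0.002], [-0.003, 0.001, -1.0]]
ft_force: [0.9, -0.9, 0.5]
width: 0.0001
[ 0.6214049  -0.18111807  0.2192651 ] [0.32330928 0.38061011 0.96556254]
```

View pics/s2.png

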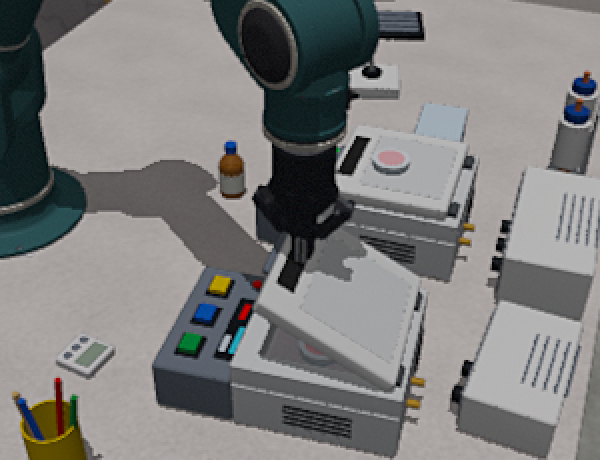

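```bash
python3 -m handwheel '-.006 0 -.009 0 0 0;-.011 0 -.0175 0 0 0;-.017 0 -.027 0 0 0;-.0225 0 -.036 0 0 0;-.0275 0 -.046 0 0 0;-.0325 0 -.056 0 0 0;-.037 0 -.067 0 0 0;-.041 0 -.0775 0 0 0;-.044 0 -.085 0 0 0;-.044 0 -.085 0 0 0'
```

```text
time_s: 3.97
ee_pos: [0.585, -0.1808, 0.1496]
tool_rot: [[0.996, 0.094, -0.006], [0.094, -0.996, -0.001], [-0.006, 0.0, -1.0]]
ft_force: [0.4, 0.1, 0.8]
width: 0.0004
```

```bash
python3 -m handwheel '0 0 -.006 0 0 0;0 0 -.010 0 0 0;0 0 -.014 0 0 0;0 0 -.014 0 0 0;0 0 -.014 0 0 0'
python3 - <<'E'
from h import *
import cv2
cv2.imwrite("pics/s3.png",imaging.read_camera("scene")[100:330,130:430].repeat(2,0).repeat(2,1))
s=r.sense();print(s['ee_pos'],s['ft_force'])
E
```

```text
time_s: 4.38
ee_pos: [0.5848, -0.1809, 0.139]
tool_rot: [[0.996, 0.094, -0.006], [0.094, -0.996, -0.0], [-0.006, -0.0, -1.0]]
ft_force: [-8.7, 1.5, 16.0]
width: 0.0001
[ 0.58475783 -0.18095715  0.13901346] [-8.22458274  2.38620045 15.34849808]
```

View pics/s3.png

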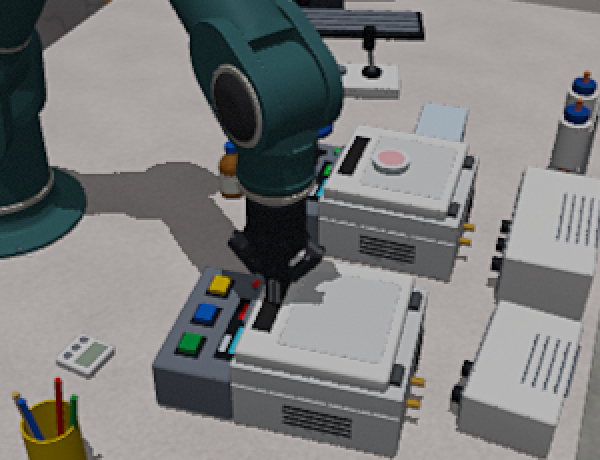

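```bash
python3 -m handwheel '0 0 -.004 0 0 0;0 0 -.006 0 0 0;0 0 -.006 0 0 0;0 0 -.006 0 0 0'; python3 -m handwheel '0 0 .02 0 0 0;0 0 .06 0 0 0;0 0 .1 0 0 0;0 0 .1 0 0 0'
python3 - <<'E'
from h import *
import cv2
for n in("scene","wrist"):
  cv2.imwrite(f"pics/{n}4.png",imaging.read_camera(n))
a=cv2.imread("pics/scene4.png");cv2.imwrite("pics/s4.png",cv2.resize(a[190:330,180:360],None,fx=4,fy=4,interpolation=cv2.INTER_CUBIC))
s=r.sense();print(s['ee_pos'],s['ft_force'])
E
```

```text
time_s: 4.77
ee_pos: [0.5851, -0.181, 0.1385]
tool_rot: [[0.996, 0.094, -0.004], [0.094, -0.996, 0.002], [-0.004, -0.002, -1.0]]
ft_force: [-30.7, 13.4, 76.3]
width: 0.0003
time_s: 5.1
ee_pos: [0.5871, -0.1821, 0.2241]
tool_rot: [[0.996, 0.093, 0.003], [0.093, -0.996, 0.001], [0.003, -0.0, -1.0]]
ft_force: [0.1, -0.4, 0.0]
width: -0.0002
[ 0.58561736 -0.18098718  0.21939562] [-0.68535351 -0.28482655 -0.75645279]
```

View pics/s4.png

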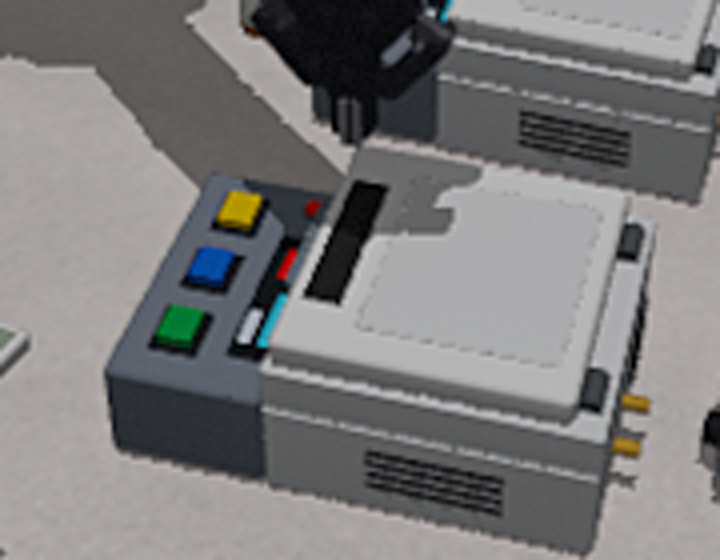

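View pics/wrist4.png

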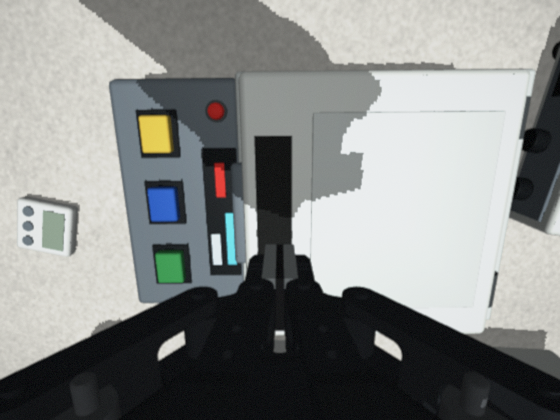

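The lid is shut flat. The key tops are at about (156,133), (163,203) and (171,266) in the wrist image.

Run:
```python
from h import *
w=np.array([[156,133],[163,203],[171,266]]);p=[.609,-.18,.108,0]
print(proj("wrist",pts(p,loc(p)[:3])).round(1), r.sense()['ee_pos'])
o=least_squares(lambda q:(proj("wrist",pts(q,loc(p)[:3]))-w).ravel(),p[:3]);print(o.x,o.fun.round(1));print(pts(o.x,loc(p)).round(4))
```

```text
[[154.3 133.4]
 [162.4 204.5]
 [169.5 268. ]] [ 0.58561736 -0.18098718  0.21939562]
[ 0.61009839 -0.17886633  0.10738793] [-0.3 -1.   0.6  0.3 -0.3  0.9]
[[ 0.4794 -0.1326  0.096 ]
 [ 0.4858 -0.1923  0.096 ]
 [ 0.4922 -0.2519  0.096 ]
 [ 0.5833 -0.1818  0.14  ]
 [ 0.5768 -0.1221  0.14  ]
 [ 0.5897 -0.2414  0.14  ]]
```

```bash
python3 -m handwheel '-.133 .06 0 0 0 0;-.133 .06 0 0 0 0;-.133 .06 0 0 0 0;-.133 .06 0 0 0 0;-.133 .06 -.04 0 0 0;-.133 .06 -.08 0 0 0;-.133 .06 -.12 0 0 0;-.133 .06 -.134 0 0 0;-.133 .06 -.134 0 0 0'
python3 - <<'E'
from h import *
import cv2
cv2.imwrite("pics/w5.png",imaging.read_camera("wrist"))
a=imaging.read_camera("scene");cv2.imwrite("pics/s5.png",cv2.resize(a[190:330,180:360],None,fx=4,fy=4,interpolation=cv2.INTER_CUBIC))
s=r.sense();print(s['ee_pos'],s['ft_force'])
E
```

```text
time_s: 5.95
ee_pos: [0.4775, -0.1328, 0.1097]
tool_rot: [[0.996, 0.094, -0.007], [0.094, -0.996, 0.002], [-0.007, -0.002, -1.0]]
ft_force: [-0.9, -0.2, 0.1]
width: 0.0001
[ 0.47938779 -0.13335028  0.11278597] [-0.18008591  0.13192357  0.78835873]
```

View pics/s5.png

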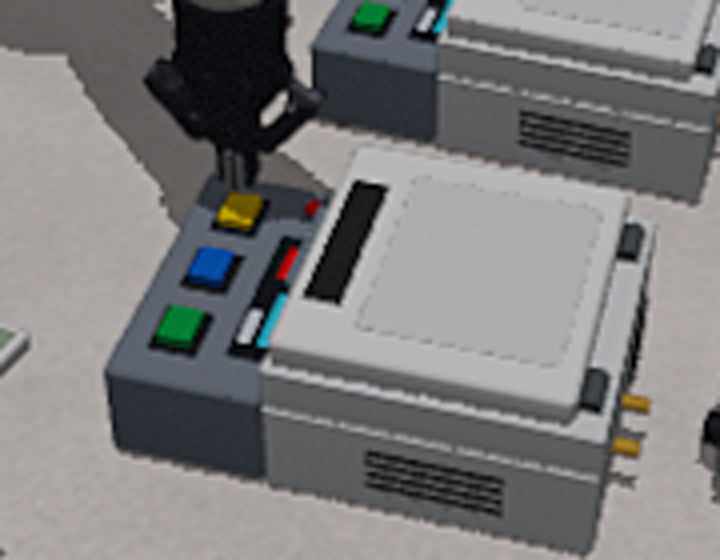

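View pics/w5.png

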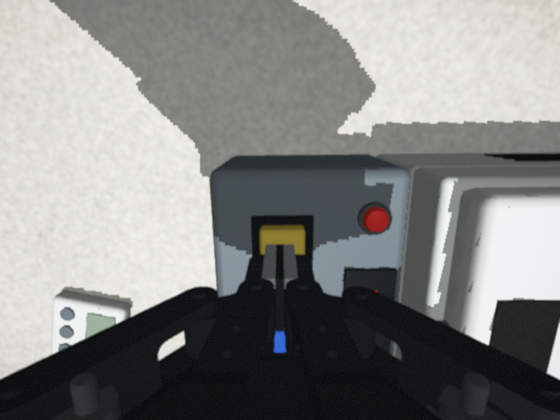

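```bash
python3 -m handwheel '0 0 -.008 0 0 0;0 0 -.016 0 0 0;0 0 -.021 0 0 0;0 0 -.025 0 0 0;0 0 -.027 0 0 0;0 0 -.027 0 0 0'
```

```text
time_s: 6.55
ee_pos: [0.4797, -0.1333, 0.0912]
tool_rot: [[0.996, 0.094, -0.002], [0.094, -0.996, 0.002], [-0.002, -0.002, -1.0]]
ft_force: [1.1, 1.9, 3.6]
width: -0.0001
```

```bash
python3 -m handwheel '0 0 -.002 0 0 0;0 0 -.003 0 0 0;0 0 -.003 0 0 0;0 0 -.003 0 0 0'
python3 - <<'E'
from h import *
s=r.sense();print(s['ee_pos'],s['ft_force'])
E
```

```text
time_s: 6.88
ee_pos: [0.48, -0.1333, 0.0904]
tool_rot: [[0.996, 0.093, -0.001], [0.093, -0.996, 0.003], [-0.001, -0.003, -1.0]]
ft_force: [-13.2, 5.7, 42.7]
width: 0.0003
[ 0.48001743 -0.13329094  0.09038986] [-13.15916856   5.72794187  42.69873616]
```

```bash
python3 -m handwheel '0 0 0 0 0 0;0 0 .02 0 0 0;0 0 .05 0 0 0;0 0 .05 0 0 0;0 0 .05 0 0 0'
python3 - <<'E'
from h import *
import cv2
a=imaging.read_camera("scene");cv2.imwrite("pics/s6.png",cv2.resize(a[190:330,180:360],None,fx=4,fy=4,interpolation=cv2.INTER_CUBIC))
s=r.sense();print(s['ee_pos'],s['ft_force'])
E
```

```text
time_s: 7.3
ee_pos: [0.4806, -0.1333, 0.1313]
tool_rot: [[0.996, 0.094, 0.001], [0.094, -0.996, 0.003], [0.001, -0.003, -1.0]]
ft_force: [0.1, 0.3, -1.3]
width: 0.0002
[ 0.48011002 -0.13312643  0.13048525] [ 0.28014415 -0.8205864  -1.14982795]
```

View pics/s6.png

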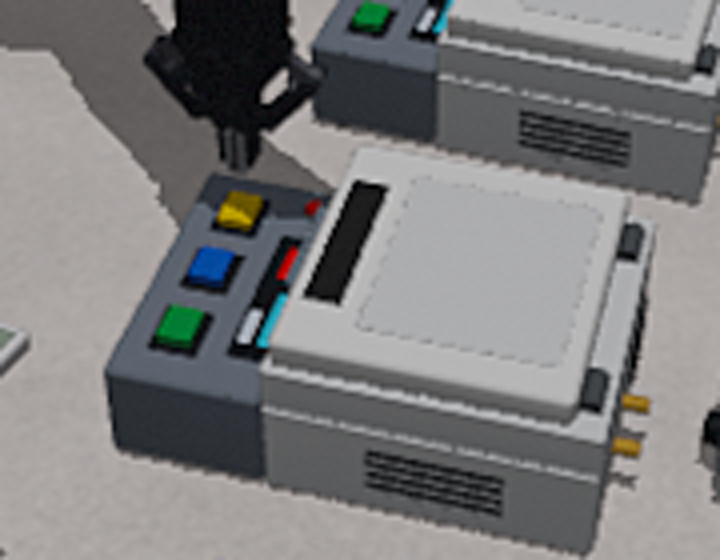

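The yellow key at (240,211) is up again and the lid is still shut. Next is the green key.

```bash
python3 -m handwheel '.004 -.03 .03 0 0 0;.015 -.149 .03 0 0 0;.015 -.149 .03 0 0 0;.015 -.149 .03 0 0 0;.015 -.149 .03 0 0 0;.015 -.149 0 0 0 0;.015 -.149 -.025 0 0 0;.015 -.149 -.025 0 0 0'
python3 - <<'E'
from h import *
import cv2
cv2.imwrite("pics/w7.png",imaging.read_camera("wrist"))
a=imaging.read_camera("scene");cv2.imwrite("pics/s7.png",cv2.resize(a[190:330,180:360],None,fx=4,fy=4,interpolation=cv2.INTER_CUBIC))
s=r.sense();print(s['ee_pos'],s['ft_force'])
E
```

```text
time_s: 8.02
ee_pos: [0.4902, -0.2506, 0.1066]
tool_rot: [[0.996, 0.094, -0.006], [0.094, -0.996, 0.005], [-0.005, -0.006, -1.0]]
ft_force: [-0.6, 0.7, -0.1]
width: 0.0002
[ 0.49161253 -0.25179738  0.11003938] [ 0.2060438  -0.51654634  1.40841217]
```

View pics/s7.png

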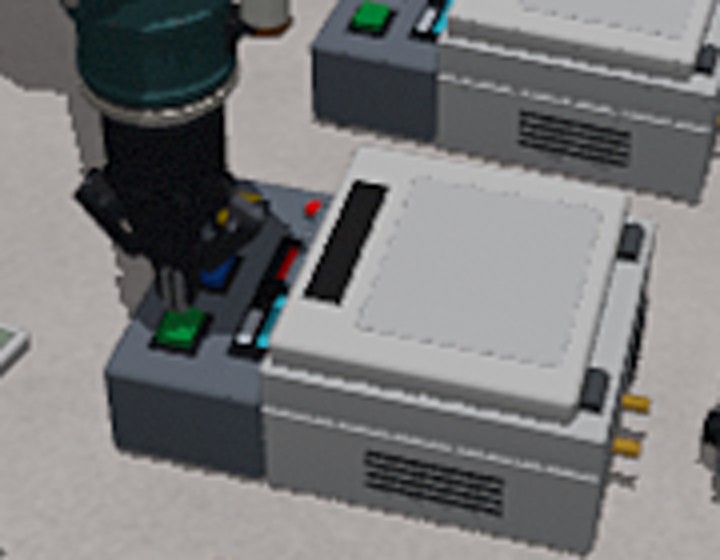

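View pics/w7.png

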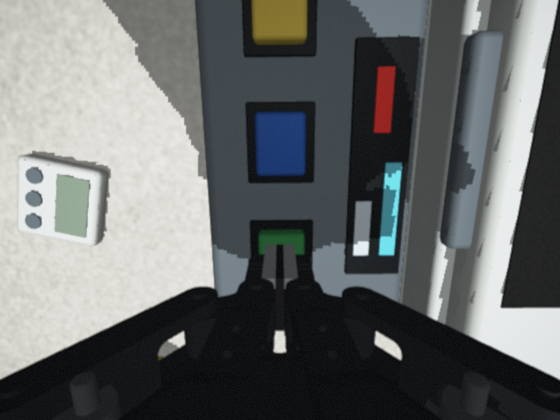

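The fingers are centred on the green key at (281,240). Now I'll press from z 0.110 to about 0.0895.

```bash
python3 -m handwheel '0 0 -.008 0 0 0;0 0 -.015 0 0 0;0 0 -.020 0 0 0;0 0 -.024 0 0 0;0 0 -.0255 0 0 0;0 0 -.0255 0 0 0;0 0 -.0255 0 0 0'
```

```text
time_s: 8.7
ee_pos: [0.4921, -0.2516, 0.0908]
tool_rot: [[0.996, 0.094, -0.001], [0.094, -0.996, 0.005], [-0.001, -0.005, -1.0]]
ft_force: [-5.8, 7.3, 24.6]
width: 0.0001
```

```bash
python3 -m handwheel '0 0 -.001 0 0 0;0 0 -.001 0 0 0;0 0 -.001 0 0 0;0 0 .02 0 0 0;0 0 .06 0 0 0;0 0 .11 0 0 0;0 0 .16 0 0 0;0 0 .2 0 0 0;0 0 .2 0 0 0;0 0 .2 0 0 0'
python3 - <<'E'
from h import *
import cv2
for n in("scene","top","wrist"):
  cv2.imwrite(f"pics/{n}8.png",imaging.read_camera(n))
s=r.sense();print(s['ee_pos'],s['ft_force'],s['time_s'])
a=cv2.imread("pics/top0.png");b=cv2.imread("pics/top8.png");cv2.imwrite("pics/t8.png",np.hstack([a[120:300,60:470],b[120:300,60:470]])[:, :800])
a=cv2.imread("pics/scene8.png");cv2.imwrite("pics/s8.png",cv2.resize(a[140:400,130:400],None,fx=2.2,fy=2.2))
E
```

```text
time_s: 9.53
ee_pos: [0.4928, -0.2518, 0.2523]
tool_rot: [[0.996, 0.094, 0.002], [0.094, -0.996, 0.004], [0.003, -0.004, -1.0]]
ft_force: [-0.2, -0.3, -1.4]
width: -0.0005
[ 0.49166604 -0.25126964  0.24965651] [-0.18796053  0.4775764   0.66650883] 9.6833
```

View pics/s8.png

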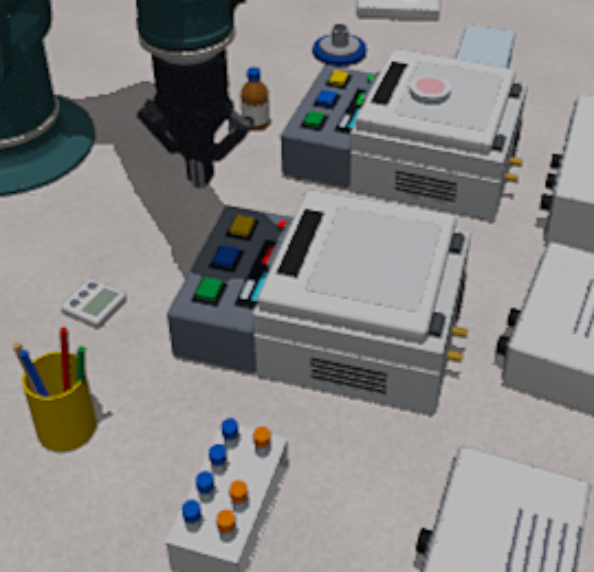

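View pics/wrist8.png

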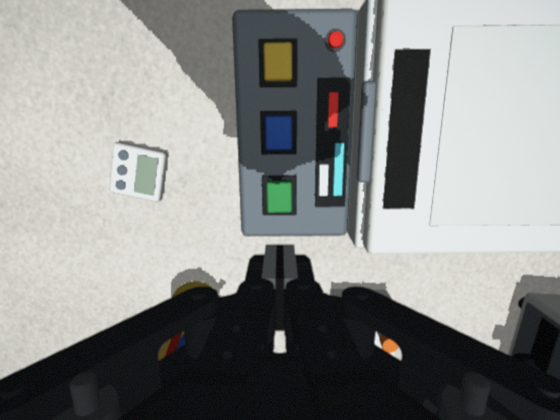

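View pics/top8.png

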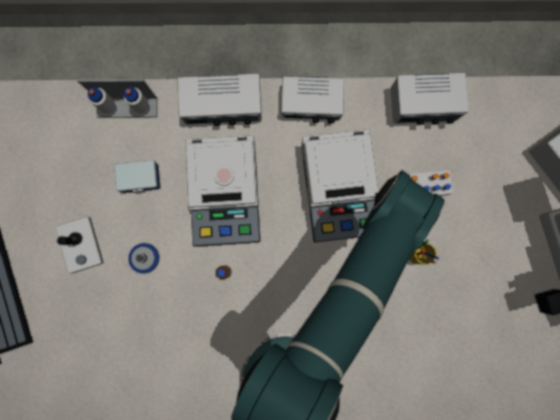

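```bash
python3 -c "
from plant import r
print(r.finish_job())"
```

```text
the job is handed in; nothing more can be done
None
```

I shut the lid of the open incubator (the right-hand one in the top view, red lamp), then pressed its yellow key and then its green key. The job is handed in, about 10 s into the 48 s allowed, and no verdict is reported back.

- **Lid:** I pushed it down along its arc with the closed fingertips until it hit the hard stop, reading 76 N at the tool. The camera view afterwards showed it lying flat.
- **Yellow key:** I pushed it to its stop (43 N against 4.5 N needed, finger at 0.0904 m, expected about 0.091 m). It was up again before I pressed green.
- **Green key:** I pushed it to its stop in the same way (25 N, finger at 0.0908 m), then let it come up.

In the last pictures both lids are shut, all the keys look up, and the gripper is in free air about 0.25 m above the bench. The dish on the shut lid and the bench items I could see stand where they did. I checked this by eye only, and the rack and pen cup were partly hidden by the arm in the last top view. The dish inside can't be seen now that the lid is shut. No check failed; the separate camera measurements of the keys differed by up to about 5 mm in y, well within the key caps.

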